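# Load the analyser carrier in reverse order

### The arm

A 7-joint arm with a two-finger parallel gripper is mounted at the origin on the work surface. World frame = base frame: x ahead of the robot, y to its left, z up, the work surface at z = 0. Lengths are in m, angles in degrees, forces in N, time in s.
With the tool pointing down it reaches from about 0.425 to 0.975 m from the base axis. Payload 16.7 kg.
Tool frame: the origin (TCP) lies on the centre line of the jaws, within the pads' length; the fingertips stand 17 mm ahead of it and the grasp point (between the pads) lies 2 mm behind it; z points along the fingers, y is the line along which they close (so a half turn about z gives the same grasp; the last joint's range is limited). The gripper opens to 85 mm and grips with 20 to 120 N. Pads are 22 mm wide; open, the fingers measure 114 mm over their backs; the gripper's body (76 mm by 85 mm) begins 54 mm behind the grasp point. The pads swing forward as they close: fully open they stand 13 mm farther back than shut.
Start: joints at [64.429, 24.414, 4.234, 92.017, -1.954, 63.644, -3.845], TCP at [0.197, -0.645, 0.248] pointing down, gripper open.
Joint ranges: [-163.25, 163.25], [-28.42, 122.38], [-70.27, 78.77], [12.13, 141.07], [-58.53, 238.53], [9.26, 117.41], [-156.51, 156.51]. Speed limits (degrees/s): [108.29, 108.29, 136.94, 136.94, 172.46, 172.46, 172.46].

### API

Orientations are given as a 3x3 rotation matrix whose columns are the frame's x, y, z axes.
In Python, from plant import robot gives the robot as it stands.
- The arm moves only by the tool play_rows, never from a script. Its argument "targets" is a list that holds one entry, the list of rows, each a list of 7 numbers: the shift along the world's x, y, z normalised to -1 to 1, where 1 is 4 cm, then the turn, a rotation vector about the world's x, y, z normalised to -1 to 1, where 1 is 0.08 rad, then the closure, from 0 (fully open) to 1 (shut). In form: [[[x, y, z, ax, ay, az, claw], ...]]. A call has 1 to 5 rows; each row shifts and turns the commanded pose from where the row before left it; what a row does not reach is not made up. A row lasts 1/10 s, in which the tool goes at most 50 mm and 8.59 degrees, less where a joint would pass 70% of its speed; a pose out of reach is approached as far as the arm can. A call with a number of a shift or a turn outside -1 to 1 is refused whole. A call with a gripper value outside its range is refused whole. The fingers move at their own pace and stop on an object; the grip force is fixed at half the most. Time passes only in rows, so rows that do not move let the fingers close. It gives the time, the measured TCP pose, the force, the opening and the grip force at its end, in the units of the state.
- robot.read_state(): the state, without advancing time (a new reading comes with each control period).
- robot.grab_frame(name): name is "side" or "top"; returns the picture (384x512x3 uint8, red, green, blue); there is no depth.
- robot.get_calibration(name): a dict with "fov_y" (degrees; the focal length in pixels is half the picture's height over the tangent of half this angle, whatever the lens; pixels are square), "cx", "cy" (the principal point, pixels), "extrinsics" (4x4, takes a point from camera to world coordinates). Camera axes: x right, y up, looking along -z (the intrinsics and any distortion apply to the point x, -y, -z); pixel columns grow to the right and rows downward; lengths in m; the calibration is good to about 2 mm. A picture is of the moment at which its call begins. get_calibration takes no time and is no camera call.
- robot.sign_off(): hands the job in; it is judged then, once.
The state is a dict: "time_s": time; "joint_pos": joint angles; "joint_velocities": joint speeds; "tau": joint torques, N m; "position": TCP position; "orientation": TCP orientation; "contact_force": force on the tool from outside, world axes, zero at the start; "torque": the same for the moment, N m; "width": opening from 0.0 (shut) to 1.0 (fully open); "grasp_force": force on a finger pad.
Only numpy, scipy, OpenCV 4.12 (cv2) and the standard library are available. Lean on these libraries where they do the work, as an engineer would, in place of code of your own. Each camera call takes 0.05 s, during which the arm holds its last target. There are 200 camera calls.

### The job

Move the four reagent bottles from the grey storage rack into the white analyser carrier in reverse order: the bottle nearest the storage rack's yellow end goes into the carrier bay farthest from the carrier's yellow end, the next bottle into the next bay, and so on down the row. Stand each bottle upright on the floor of its own bay, turned square to it; do not tip or drop any bottle, and leave the amber jar and the timer where they are.

Things in the scene. Friction and masses are not known exactly. Their poses are not given: they have to be found in the camera images.
- red_bottle: loose white oblong bottle, red band and red screw cap, 95 to 190 g. Origin: centre of its underside, z up. Body 32 mm along its x, 50 mm along its y, 62 mm high, flat upright sides (grip across the 50 mm); cap 30 mm wide, its top 86 mm above the origin. Starts in the red cradle, its y across the storage rack within 0.15 rad. A half turn makes no difference.
- blue_bottle: loose white oblong bottle, blue band and blue screw cap, 95 to 190 g. Origin: centre of its underside, z up. Body 32 mm along its x, 50 mm along its y, 62 mm high, flat upright sides (grip across the 50 mm); cap 30 mm wide, its top 86 mm above the origin. Starts in the blue cradle, its y across the storage rack within 0.15 rad. A half turn makes no difference.
- green_bottle: loose white oblong bottle, green band and green screw cap, 95 to 190 g. Origin: centre of its underside, z up. Body 32 mm along its x, 50 mm along its y, 62 mm high, flat upright sides (grip across the 50 mm); cap 30 mm wide, its top 86 mm above the origin. Starts in the green cradle, its y across the storage rack within 0.15 rad. A half turn makes no difference.
- black_bottle: loose white oblong bottle, black band and black screw cap, 95 to 190 g. Origin: centre of its underside, z up. Body 32 mm along its x, 50 mm along its y, 62 mm high, flat upright sides (grip across the 50 mm); cap 30 mm wide, its top 86 mm above the origin. Starts in the black cradle, its y across the storage rack within 0.15 rad. A half turn makes no difference.
- red_cradle: fixed shallow red tray in the storage rack in which the red bottle starts; its place in the row goes on showing where that bottle came from. 56 mm along the rack, 72 mm across. Origin: centre of its underside; inner floor (48 x 64 mm) 4 mm and lip 10 mm above it.
- blue_cradle: fixed shallow blue tray in the storage rack in which the blue bottle starts; its place in the row goes on showing where that bottle came from. 56 mm along the rack, 72 mm across. Origin: centre of its underside; inner floor (48 x 64 mm) 4 mm and lip 10 mm above it.
- green_cradle: fixed shallow green tray in the storage rack in which the green bottle starts; its place in the row goes on showing where that bottle came from. 56 mm along the rack, 72 mm across. Origin: centre of its underside; inner floor (48 x 64 mm) 4 mm and lip 10 mm above it.
- black_cradle: fixed shallow black tray in the storage rack in which the black bottle starts; its place in the row goes on showing where that bottle came from. 56 mm along the rack, 72 mm across. Origin: centre of its underside; inner floor (48 x 64 mm) 4 mm and lip 10 mm above it.
- storage_rack: fixed grey rack, 284 mm long (its x), 92 mm wide (its y), with the cradles in a row at x = -90, -30, 30, 90 mm, y = 0, their undersides 8 mm above the bench. Origin: on the bench under the middle of the row. Yellow end: the +x end, closed by a yellow block 26 mm high; all else of it at most 18 mm high.
- carrier: fixed white carrier, 272 mm long (its x), 86 mm wide (its y), four empty grey-floored bays in a row centred at x = -90, -30, 30, 90 mm, y = 0. Origin: on the bench under the row's middle. Bays are 50 mm (x) by 66 mm (y) inside, floor 10 mm and wall tops 20 mm above the bench: bottles fit only with bottle y along carrier y. Yellow end: the +x end, closed by a yellow block 26 mm high.
- amber_jar: bystander: loose amber glass jar with white lid, 52 mm across, 85 mm high; origin at the centre of its underside
- timer: bystander: loose white lab timer, 30 x 70 x 55 mm high; origin at the centre of its underside

How it is judged:
By the outcome, as a careful person would: the job done as asked, in the order asked, and still so for the second after the job is handed in, with the robot touching nothing.
It also fails if it takes over 128 s, if anything falls off the work surface, if the arm or the gripper's body presses on something with over 40 N, if the wrist force passes 120 N, or if a joint passes its speed limit or range.

## Working session

There is one attempt and no reset: what is moved stays moved. The work goes in short steps, Python scripts to look and compute and a tool call to move; the robot and the scene stay as the last step left them, time stands still between calls to the robot, and variables do not carry over. Pictures are saved under pics/ and viewed, at most 14 in all, crops included, and the job is handed in when it is done.

Besides the shell and the picture viewer there is one more tool, called after "Emit:" as name(argument=value, ...), one argument or row to a line, values as JSON. play_rows: Moves the arm, as the interface text tells. Its arguments: {"type":"object","properties":{"targets":{"type":"array","items":{"type":"array","items":{"type":"array","items":{"type":"number"}}}}},"required":["targets"]}

```bash
mkdir -p pics
python3 - <<'E'
from plant import robot
import cv2, numpy as np
for n in("top","side"):
    cv2.imwrite(f"pics/{n}0.png",robot.grab_frame(n)[:,:,::-1])
    c=robot.get_calibration(n);print(n,c)
s=robot.read_state();print(s)
E
```

```text
top {'fov_y': 54.32149058727504, 'cx': 254.48946150066203, 'cy': 191.37497264472418, 'extrinsics': array([[-1.84895553e-02,  9.83512622e-01, -1.79891798e-01,
         3.96055458e-01],
       [-9.99828632e-01, -1.83530894e-02,  2.42307700e-03,
        -1.33306554e-02],
       [-9.18443434e-04,  1.79905772e-01,  9.83683420e-01,
         1.08847936e+00],
       [ 0.00000000e+00,  0.00000000e+00,  0.00000000e+00,
         1.00000000e+00]])}
side {'fov_y': 53.80340175604759, 'cx': 255.05906884257828, 'cy': 188.0400934133302, 'extrinsics': array([[-0.97449888,  0.16159002, -0.15569395,  0.36741547],
       [-0.22434755, -0.68774916,  0.69041239,  0.94511459],
       [ 0.00448538,  0.70773566,  0.70646311,  1.03273315],
       [ 0.        ,  0.        ,  0.        ,  1.        ]])}
{'time_s': 0.1, 'joint_pos': array([64.42839093, 24.44505207,  4.23206345, 92.04875879, -1.95371777,
       63.64399509, -3.84360456]), 'joint_velocities': array([ 0.01048404, -0.07028898,  0.01124725, -0.11836824, -0.04595184,
        0.04034847, -0.01327173]), 'tau': array([ 1.07613910e-02, -9.51517010e+01,  3.77312243e+00, -4.64396131e+01,
        1.96916243e-02,  6.43490013e-03,  2.27417343e-05]), 'position': array([ 0.19728331, -0.64515707,  0.24769133]), 'orientation': array([[ 9.56281840e-01,  2.92446354e-01, -4.14593069e-04],
       [ 2.92446635e-01, -9.56281248e-01,  1.06799260e-03],
       [-8.41370362e-05, -1.14254828e-03, -9.99999344e-01]]), 'contact_force': array([-0.72987916, -0.48755024, -0.50831304]), 'torque': array([-0.04450239,  0.02952318,  0.03549879]), 'grasp_force': 0.0, 'width': 1.0039254196372742}
```

View pics/top0.png

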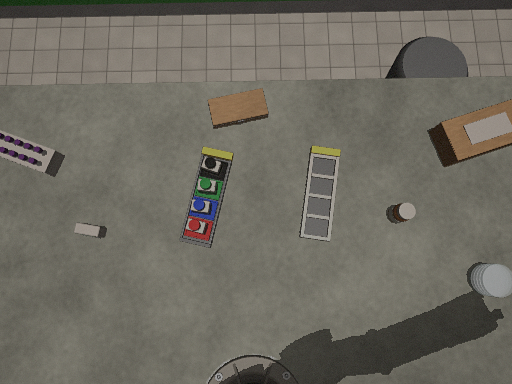

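View pics/side0.png

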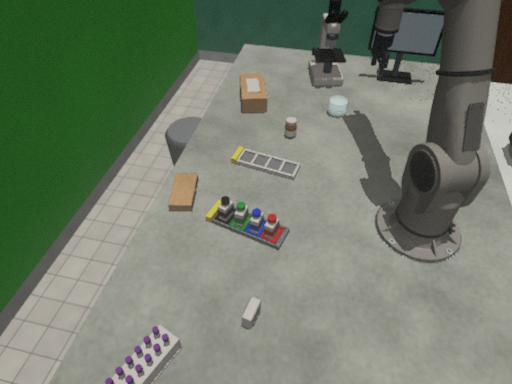

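The storage rack runs from its yellow end at (217,153) through black, green and blue to red at (198,230). The carrier's yellow end is at (325,151) and its bays run down to (316,230). The jar is at (403,212) and the timer at (90,230). I'll enlarge both.

Run:
```python
import cv2
a=cv2.imread("pics/top0.png")
for n,x,y in(("st",165,140),("ca",280,140)):
    cv2.imwrite(f"pics/{n}.png",cv2.resize(a[y:y+110,x:x+80],None,fx=5,fy=5,interpolation=cv2.INTER_CUBIC))
b=cv2.hconcat([cv2.imread("pics/st.png"),cv2.imread("pics/ca.png")]);cv2.imwrite("pics/crop.png",b)
```

```text
(no output)
```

View pics/crop.png

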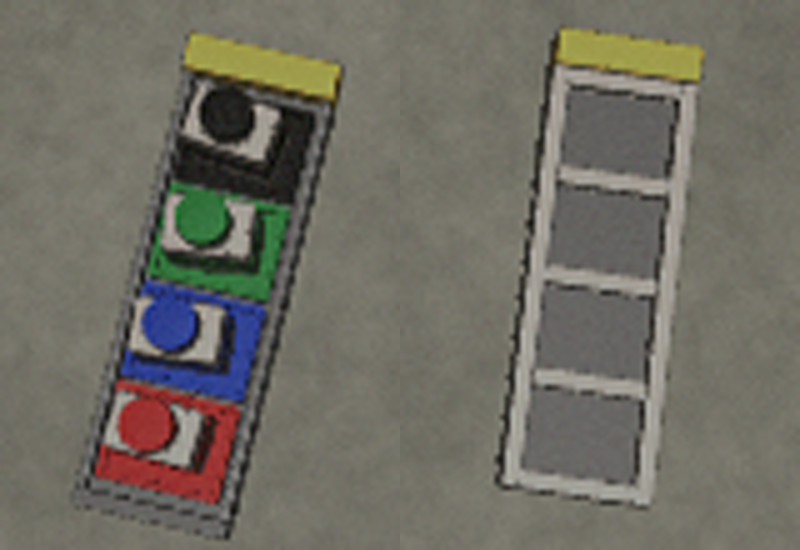

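Crop pixels (5x): cap centres are black (227,112), green (203,217), blue (170,323) and red (147,424). The corners of the yellow blocks and the rack ends are clear. I'll take an enlarged side view to cross-check.

```bash
cat > h.py <<'E'
from plant import robot
import numpy as np
def ray(n,u,v):
    c=robot.get_calibration(n);f=192/np.tan(np.radians(c["fov_y"]/2));E=c["extrinsics"]
    return E[:3,3],E[:3,:3]@np.array([(u-c["cx"])/f,-(v-c["cy"])/f,-1])
def at(n,u,v,z):
    o,d=ray(n,u,v);return (o+d*(z-o[2])/d[2])[:2]
def proj(n,p):
    c=robot.get_calibration(n);f=192/np.tan(np.radians(c["fov_y"]/2));E=c["extrinsics"]
    q=E[:3,:3].T@(np.array(p)-E[:3,3]);return c["cx"]+f*q[0]/-q[2],c["cy"]-f*q[1]/-q[2]
def crop(x0,y0,k,X,Y): return (X+.5)/k-.5+x0,(Y+.5)/k-.5+y0
E
python3 - <<'E'
from h import *
import cv2
np.set_printoptions(precision=4,suppress=True)
T=lambda x0,X,Y,z:at("top",*crop(x0,140,5,X,Y),z)
for n,(X,Y) in dict(black=(227,112),green=(203,217),blue=(170,323),red=(147,424)).items():
    p=T(165,X,Y,.098);print(n,p,"side pred",np.round(proj("side",[*p,.098]),1))
print("storage yel",[T(165,X,Y,.026) for X,Y in((188,34),(342,66),(338,98),(183,68))])
print("storage end",[T(165,X,Y,.018) for X,Y in((75,497),(228,530))])
print("black body",[T(165,X,Y,.074) for X,Y in((190,83),(281,112),(267,160),(180,130))])
print("red body",[T(165,X,Y,.074) for X,Y in((117,380),(205,410),(192,467),(103,437))])
print("car yel",[T(280,X-400,Y,.026) for X,Y in((558,29),(703,46),(700,80),(555,64))])
print("car end",[T(280,X-400,Y,.02) for X,Y in((501,485),(648,502))])
a=cv2.imread("pics/side0.png")[145:250,200:305]
cv2.imwrite("pics/sc.png",cv2.resize(a,None,fx=5.7,fy=5.7,interpolation=cv2.INTER_CUBIC)[:600])
E
```

```text
black [0.661  0.1042] side pred [225.2 198.6]
green [0.6027 0.117 ] side pred [240.8 204.1]
blue [0.5451 0.1343] side pred [256.4 210.8]
red [0.4913 0.146 ] side pred [271.8 216.3]
storage yel [array([0.7282, 0.1359]), array([0.7069, 0.0451]), array([0.6875, 0.0476]), array([0.7074, 0.1387])]
storage end [array([0.4582, 0.1994]), array([0.438 , 0.1124])]
black body [array([0.6846, 0.1278]), array([0.6668, 0.0768]), array([0.6394, 0.0847]), array([0.6575, 0.1332])]
red body [array([0.5179, 0.1665]), array([0.5006, 0.1185]), array([0.4699, 0.1253]), array([0.487 , 0.1737])]
car yel [array([ 0.7252, -0.1859]), array([ 0.7132, -0.2708]), array([ 0.6925, -0.2678]), array([ 0.7038, -0.1831])]
car end [array([ 0.4585, -0.1422]), array([ 0.4474, -0.2251])]
```

View pics/sc.png

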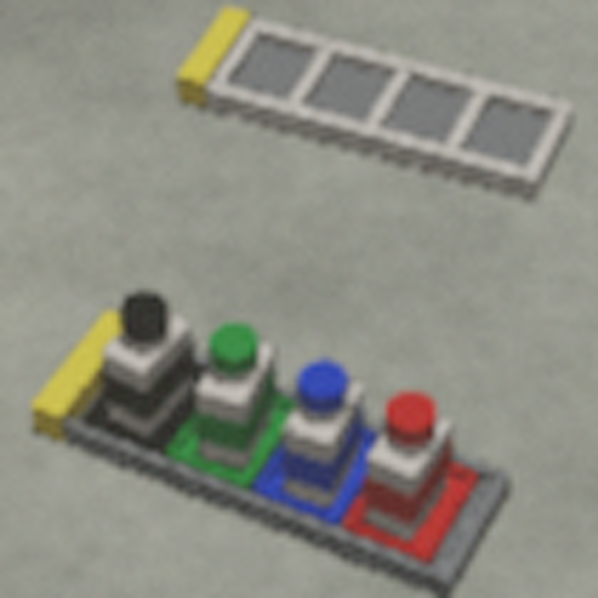

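The side-view caps, at (225.4,199.0), (241,205), (256.6,211.3) and (272.1,216.7) in full pixels, match the prediction to about 0.5 px. Next I'll get the carrier pose from its dividers and edges in both views.

Run:
```python
from h import *
np.set_printoptions(precision=4,suppress=True)
T=lambda X,Y,z=.02:at("top",*crop(280,140,5,X-400,Y),z)
S=lambda X,Y,z=.02:at("side",*crop(200,145,5.7,X,Y),z)
print("div top",[T(*p) for p in((614,183),(601,283),(588,384))])
print("div side",[S(*p) for p in((313,75),(388,99),(466,123))])
print("side yel",[S(*p,.026) for p in((223,7),(250,12),(207,83),(180,76))])
print("side edges: far end, near end, near-left",[S(*p) for p in((573,103),(535,178),(209,92),(253,20))])
```

```text
div top [array([ 0.6328, -0.2153]), array([ 0.5737, -0.2048]), array([ 0.5152, -0.1944])]
div side [array([ 0.6325, -0.2162]), array([ 0.5744, -0.2028]), array([ 0.5156, -0.1902])]
side yel [array([ 0.7136, -0.2698]), array([ 0.6926, -0.2686]), array([ 0.7027, -0.1833]), array([ 0.7235, -0.1863])]
side edges: far end, near end, near-left [array([ 0.4451, -0.2288]), array([ 0.4594, -0.1451]), array([ 0.7007, -0.1808]), array([ 0.69  , -0.2672])]
```

Carrier origin is about (0.574,−0.2045) with yaw about −9.5°. Black and red are at about −20° yaw. One closer crop should give the green and blue yaw.

Run:
```python
import cv2
a=cv2.imread("pics/top0.png")[172:224,184:228]
cv2.imwrite("pics/gb.png",cv2.resize(a,None,fx=11,fy=11,interpolation=cv2.INTER_CUBIC))
```

```text
(no output)
```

View pics/gb.png

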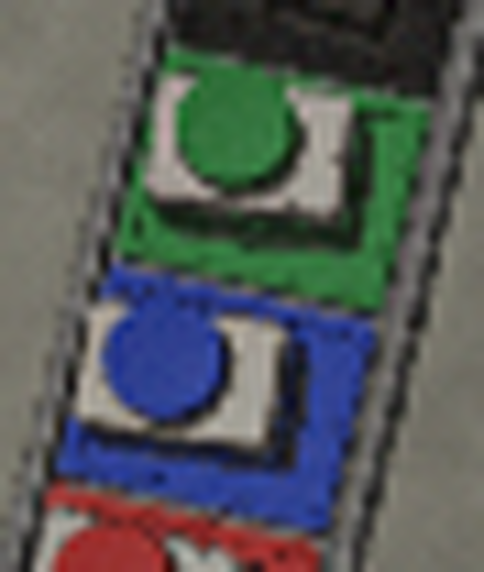

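Green yaw is about −8.5° and blue about −10.5°. Now moving above black.

Emit:
play_rows(
  targets=[
    [[0.58,0.936,0,0,0,-0.404,0],[0.58,0.936,0,0,0,-0.404,0],[0.58,0.936,0,0,0,-0.404,0],[0.58,0.936,0,0,0,-0.404,0],[0.58,0.936,0,0,0,-0.404,0]],
  ],
)

```text
time_s: 0.6
position: [0.3139, -0.4565, 0.2481]
orientation: [[0.991, 0.133, -0.0], [0.133, -0.991, 0.0], [-0.0, -0.0, -1.0]]
contact_force: [1.2, -0.4, -0.4]
width: 1.002
grasp_force: 0.0
```

Tracking is exact.

Emit:
play_rows(
  targets=[
    [[0.58,0.936,0,0,0,-0.404,0],[0.58,0.936,0,0,0,-0.404,0],[0.58,0.936,0,0,0,-0.404,0],[0.58,0.936,0,0,0,-0.404,0],[0.58,0.936,0,0,0,-0.404,0]],
  ],
)

```text
time_s: 1.1
position: [0.4299, -0.2693, 0.2483]
orientation: [[1.0, -0.028, -0.0], [-0.028, -1.0, -0.0], [-0.0, 0.0, -1.0]]
contact_force: [1.0, -0.9, -0.7]
width: 1.001
grasp_force: 0.0
```

Emit:
play_rows(
  targets=[
    [[0.58,0.936,0,0,0,-0.404,0],[0.58,0.936,0,0,0,-0.404,0],[0.58,0.936,0,0,0,-0.404,0],[0.58,0.936,0,0,0,-0.404,0],[0.58,0.936,0,0,0,-0.404,0]],
  ],
)

```text
time_s: 1.6
position: [0.5459, -0.0822, 0.2482]
orientation: [[0.982, -0.189, -0.0], [-0.189, -0.982, 0.0], [-0.0, -0.0, -1.0]]
contact_force: [0.8, -0.7, 0.1]
width: 0.999
grasp_force: 0.0
```

Emit:
play_rows(
  targets=[
    [[0.58,0.936,0,0,0,-0.404,0],[0.58,0.936,0,0,0,-0.404,0],[0.58,0.936,0,0,0,-0.404,0],[0.58,0.936,0,0,0,-0.404,0],[0.58,0.936,0,0,0,-0.404,0]],
  ],
)

```text
time_s: 2.1
position: [0.662, 0.1048, 0.2479]
orientation: [[0.939, -0.344, -0.001], [-0.344, -0.939, -0.0], [-0.0, 0.0, -1.0]]
contact_force: [1.3, -0.4, 0.6]
width: 0.998
grasp_force: 0.0
```

Emit:
play_rows(
  targets=[
    [[0,0,-1,0,0,0,0],[0,0,-1,0,0,0,0],[0,0,-1,0,0,0,0],[0,0,-0.7,0,0,0,0],[0,0,-0.5,0,0,0,0]],
  ],
)

```text
time_s: 2.6
position: [0.6602, 0.1031, 0.0775]
orientation: [[0.94, -0.342, -0.003], [-0.342, -0.94, -0.001], [-0.003, 0.001, -1.0]]
contact_force: [1.2, -0.5, 0.7]
width: 1.003
grasp_force: 0.0
```

Emit:
play_rows(
  targets=[
    [[0,0,-0.4,0,0,0,0],[0,0,-0.35,0,0,0,0],[0,0,0,0,0,0,0],[0,0,0,0,0,0,1],[0,0,0,0,0,0,1]],
  ],
)

```text
time_s: 3.1
position: [0.662, 0.1035, 0.0514]
orientation: [[0.939, -0.343, 0.002], [-0.343, -0.939, 0.0], [0.001, -0.001, -1.0]]
contact_force: [1.6, 0.9, 0.7]
width: 0.69
grasp_force: 0.0
```

Emit:
play_rows(
  targets=[
    [[0,0,0,0,0,0,1],[0,0,0,0,0,0,1],[0,0,0,0,0,0,1],[0,0,0,0,0,0,1],[0,0,0,0,0,0,1]],
  ],
)

```text
time_s: 3.6
position: [0.6622, 0.1035, 0.0517]
orientation: [[0.939, -0.343, 0.002], [-0.343, -0.939, 0.0], [0.002, -0.001, -1.0]]
contact_force: [-0.2, 0.8, 5.8]
width: 0.581
grasp_force: 62.6
```

Emit:
play_rows(
  targets=[
    [[0,0,0.2,0,0,0,1],[0,0,0.5,0,0,0,1],[0,0,0.8,0,0,0,1],[0,0,0.8,0,0,0,1],[0,0,0.5,0,0,0,1]],
  ],
)

```text
time_s: 4.1
position: [0.662, 0.1035, 0.1657]
orientation: [[0.939, -0.343, 0.003], [-0.343, -0.939, 0.001], [0.002, -0.001, -1.0]]
contact_force: [0.1, -0.2, -0.9]
width: 0.576
grasp_force: 62.2
```

Emit:
play_rows(
  targets=[
    [[-0.2,-0.3,0,0,0,0.2,1],[-0.4,-0.7,0,0,0,0.25,1],[-0.5,-0.85,0,0,0,0.25,1],[-0.5,-0.85,0,0,0,0.25,1],[-0.5,-0.85,0,0,0,0.25,1]],
  ],
)

```text
time_s: 4.6
position: [0.5755, -0.0405, 0.1619]
orientation: [[0.968, -0.25, -0.001], [-0.25, -0.968, -0.0], [-0.001, 0.0, -1.0]]
contact_force: [1.1, 0.4, -0.7]
width: 0.578
grasp_force: 62.3
```

Emit:
play_rows(
  targets=[
    [[-0.5,-0.85,0,0,0,0.25,1],[-0.5,-0.85,0,0,0,0.25,1],[-0.5,-0.85,0,0,0,0.25,1],[-0.5,-0.85,0,0,0,0.25,1],[-0.32,-0.48,0,0,0,0.09,1]],
  ],
)

```text
time_s: 5.1
position: [0.4817, -0.1969, 0.162]
orientation: [[0.986, -0.168, -0.001], [-0.168, -0.986, -0.001], [-0.001, 0.001, -1.0]]
contact_force: [0.3, -0.1, -2.0]
width: 0.576
grasp_force: 62.4
```

Emit:
play_rows(
  targets=[
    [[0,-0.25,-0.2,0,0,0,1],[0,0,-0.5,0,0,0,1],[0,0,-0.7,0,0,0,1],[0,0,-0.5,0,0,0,1],[0,0,-0.2,0,0,0,1]],
  ],
)

```text
time_s: 5.6
position: [0.4834, -0.2031, 0.0761]
orientation: [[0.986, -0.165, -0.003], [-0.165, -0.986, 0.001], [-0.003, -0.001, -1.0]]
contact_force: [0.5, -0.3, -1.4]
width: 0.578
grasp_force: 62.3
```

Run:
```python
from h import *
import cv2
t=robot.grab_frame("top");s=robot.grab_frame("side")
a=cv2.resize(t[140:250,275:355],(400,550),interpolation=cv2.INTER_CUBIC);b=cv2.resize(s[125:235,215:315-20],(400,550),interpolation=cv2.INTER_CUBIC)
cv2.imwrite("pics/p1.png",cv2.hconcat([a,b])[:,:,::-1])
st=robot.read_state();print(st["position"],st["joint_pos"],st["time_s"],st["grasp_force"])
```

```text
[ 0.48398615 -0.20332512  0.07722431] [ 25.93795045  24.08095266 -12.27144339 118.39049836   7.98387949
  38.41436288 -91.0765977 ] 5.7 62.31046199798584
```

View pics/p1.png

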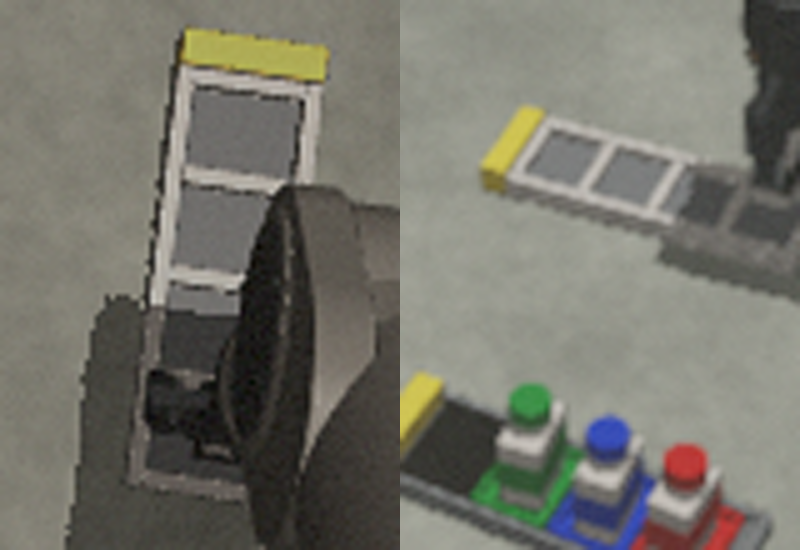

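The arm hides the bay in the top view, but the state is enough. Y is 13 mm too far, so I'll correct that, then lower.

Emit:
play_rows(
  targets=[
    [[0.03,0.17,0,0,0,0,1],[0,0.17,0,0,0,0,1],[0,0,-0.25,0,0,0,1],[0,0,-0.2,0,0,0,1],[0,0,0,0,0,0,1]],
  ],
)

```text
time_s: 6.2
position: [0.4851, -0.1901, 0.0591]
orientation: [[0.986, -0.166, -0.002], [-0.166, -0.986, 0.0], [-0.002, -0.0, -1.0]]
contact_force: [0.3, 0.3, -1.3]
width: 0.578
grasp_force: 62.3
```

Emit:
play_rows(
  targets=[
    [[0,0,-0.1,0,0,0,1],[0,0,-0.08,0,0,0,1],[0,0,-0.05,0,0,0,1],[0,0,0,0,0,0,1],[0,0,0,0,0,0,1]],
  ],
)

```text
time_s: 6.7
position: [0.4858, -0.1903, 0.0511]
orientation: [[0.986, -0.166, 0.0], [-0.166, -0.986, 0.0], [0.0, -0.0, -1.0]]
contact_force: [0.2, -0.2, -0.5]
width: 0.58
grasp_force: 62.3
```

Emit:
play_rows(
  targets=[
    [[0,0,-0.03,0,0,0,1],[0,0,0,0,0,0,1],[0,0,0,0,0,0,0.35],[0,0,0,0,0,0,0.2],[0,0,0,0,0,0,0]],
  ],
)

```text
time_s: 7.2
position: [0.4859, -0.1903, 0.05]
orientation: [[0.986, -0.166, 0.0], [-0.166, -0.986, -0.0], [0.0, -0.0, -1.0]]
contact_force: [0.4, 0.1, 0.6]
width: 0.948
grasp_force: 0.0
```

Emit:
play_rows(
  targets=[
    [[0,0,0,0,0,0,0],[0,0,0,0,0,0,0],[0,0,0.3,0,0,0,0],[0,0,0.6,0,0,0,0],[0,0,0.8,0,0,0,0]],
  ],
)

```text
time_s: 7.7
position: [0.4851, -0.1899, 0.1185]
orientation: [[0.986, -0.165, -0.002], [-0.165, -0.986, 0.001], [-0.002, -0.001, -1.0]]
contact_force: [0.3, -1.0, -0.2]
width: 1.003
grasp_force: 0.0
```

Emit:
play_rows(
  targets=[
    [[0,0,0.8,0,0,0,0],[0.328,0.853,0.5,0,0,0,0],[0.328,0.853,0,0,0,0,0],[0.328,0.853,0,0,0,0,0],[0.328,0.853,0,0,0,0,0]],
  ],
)

```text
time_s: 8.2
position: [0.5387, -0.0525, 0.1712]
orientation: [[0.986, -0.166, 0.001], [-0.166, -0.986, -0.0], [0.001, 0.0, -1.0]]
contact_force: [0.8, -0.0, 0.3]
width: 1.003
grasp_force: 0.0
```

Emit:
play_rows(
  targets=[
    [[0.328,0.853,0,0,0,0.1,0],[0.328,0.853,0,0,0,0.1,0],[0.328,0.853,0,0,0,0,0],[0.328,0.853,0,0,0,0,0],[0.328,0.853,0,0,0,0,0]],
  ],
)

```text
time_s: 8.7
position: [0.6042, 0.1182, 0.171]
orientation: [[0.989, -0.15, 0.001], [-0.15, -0.989, 0.0], [0.001, -0.0, -1.0]]
contact_force: [0.8, -1.5, 0.4]
width: 0.998
grasp_force: 0.0
```

Emit:
play_rows(
  targets=[
    [[0,0,-0.2,0,0,0,0],[0,0,-0.5,0,0,0,0],[0,0,-0.5,0,0,0,0],[0,0,-0.5,0,0,0,0],[0,0,-0.3,0,0,0,0]],
  ],
)

```text
time_s: 9.2
position: [0.6033, 0.1163, 0.0891]
orientation: [[0.989, -0.15, -0.001], [-0.15, -0.989, -0.0], [-0.001, 0.001, -1.0]]
contact_force: [0.4, 0.1, 0.1]
width: 0.998
grasp_force: 0.0
```

Emit:
play_rows(
  targets=[
    [[0,0,-0.4,0,0,0,0],[0,0,-0.4,0,0,0,0],[0,0,-0.15,0,0,0,0],[0,0,0,0,0,0,0],[0,0,0,0,0,0,1]],
  ],
)

```text
time_s: 9.7
position: [0.6041, 0.1169, 0.0522]
orientation: [[0.989, -0.15, 0.0], [-0.15, -0.989, 0.0], [0.0, -0.0, -1.0]]
contact_force: [0.8, -0.2, -0.4]
width: 0.858
grasp_force: 0.0
```

Emit:
play_rows(
  targets=[
    [[0,0,0,0,0,0,1],[0,0,0,0,0,0,1],[0,0,0,0,0,0,1],[0,0,0,0,0,0,1],[0,0,0,0,0,0,1]],
  ],
)

```text
time_s: 10.2
position: [0.6045, 0.117, 0.0528]
orientation: [[0.989, -0.15, 0.002], [-0.15, -0.989, 0.0], [0.001, -0.001, -1.0]]
contact_force: [-1.1, -0.1, 6.5]
width: 0.586
grasp_force: 62.5
```

Emit:
play_rows(
  targets=[
    [[0,0,0.2,0,0,0,1],[0,0,0.5,0,0,0,1],[0,0,0.8,0,0,0,1],[0,0,0.8,0,0,0,1],[0,0,0.5,0,0,0,1]],
  ],
)

```text
time_s: 10.7
position: [0.6044, 0.117, 0.1669]
orientation: [[0.989, -0.15, 0.002], [-0.15, -0.989, 0.001], [0.002, -0.001, -1.0]]
contact_force: [0.3, -0.1, -0.9]
width: 0.578
grasp_force: 62.2
```

Emit:
play_rows(
  targets=[
    [[-0.1,-0.3,0,0,0,-0.1,1],[-0.2,-0.8,0,0,0,-0.1,1],[-0.2,-1,0,0,0,0,1],[-0.2,-1,0,0,0,0,1],[-0.2,-1,0,0,0,0,1]],
  ],
)

```text
time_s: 11.2
position: [0.5666, -0.0492, 0.1634]
orientation: [[0.986, -0.166, -0.001], [-0.166, -0.986, -0.0], [-0.001, 0.0, -1.0]]
contact_force: [0.4, 0.4, -0.9]
width: 0.578
grasp_force: 62.3
```

Emit:
play_rows(
  targets=[
    [[-0.2,-1,0,0,0,0,1],[-0.2,-1,0,0,0,0,1],[-0.12,-1,0,0,0,0,1],[-0.07,-0.6,0,0,0,0,1],[0,-0.22,0,0,0,0,1]],
  ],
)

```text
time_s: 11.7
position: [0.5425, -0.2035, 0.1633]
orientation: [[0.985, -0.17, -0.001], [-0.17, -0.985, -0.001], [-0.001, 0.001, -1.0]]
contact_force: [0.9, 0.9, -1.7]
width: 0.579
grasp_force: 62.3
```

Emit:
play_rows(
  targets=[
    [[0,0,-0.3,0,0,0,1],[0,0,-0.6,0,0,0,1],[0,0,-0.7,0,0,0,1],[0,0,-0.4,0,0,0,1],[0,0,-0.2,0,0,0,1]],
  ],
)

```text
time_s: 12.2
position: [0.5433, -0.1978, 0.0734]
orientation: [[0.987, -0.164, -0.003], [-0.164, -0.987, 0.002], [-0.003, -0.001, -1.0]]
contact_force: [-0.0, 0.2, -1.1]
width: 0.575
grasp_force: 62.3
```

Emit:
play_rows(
  targets=[
    [[0,0,0,0,0,0,1],[0,0,-0.2,0,0,0,1],[0,0,-0.15,0,0,0,1],[0,0,-0.1,0,0,0,1],[0,0,0,0,0,0,1]],
  ],
)

```text
time_s: 12.7
position: [0.5441, -0.1999, 0.0575]
orientation: [[0.986, -0.166, -0.0], [-0.166, -0.986, 0.0], [-0.0, -0.0, -1.0]]
contact_force: [-0.6, 0.2, -0.6]
width: 0.578
grasp_force: 62.3
```

Emit:
play_rows(
  targets=[
    [[0,0,-0.1,0,0,0,1],[0,0,-0.06,0,0,0,1],[0,0,0,0,0,0,1],[0,0,0,0,0,0,0.35],[0,0,0,0,0,0,0.2]],
  ],
)

```text
time_s: 13.2
position: [0.5444, -0.2, 0.0517]
orientation: [[0.986, -0.166, 0.0], [-0.166, -0.986, -0.0], [0.0, 0.0, -1.0]]
contact_force: [-0.3, 0.9, 0.7]
width: 0.793
grasp_force: 0.0
```

Emit:
play_rows(
  targets=[
    [[0,0,0,0,0,0,0],[0,0,0,0,0,0,0],[0,0,0.3,0,0,0,0],[0,0,0.6,0,0,0,0],[0,0,0.8,0,0,0,0]],
  ],
)

```text
time_s: 13.7
position: [0.5436, -0.1997, 0.1201]
orientation: [[0.986, -0.166, -0.002], [-0.166, -0.986, 0.001], [-0.002, -0.0, -1.0]]
contact_force: [0.7, 0.4, 0.3]
width: 1.0
grasp_force: 0.0
```

Emit:
play_rows(
  targets=[
    [[0,0,0.8,0,0,0,0],[0,0.928,0.5,0,0,-0.1,0],[0,0.928,0,0,0,-0.1,0],[0,0.928,0,0,0,0,0],[0,0.928,0,0,0,0,0]],
  ],
)

```text
time_s: 14.2
position: [0.5442, -0.0502, 0.1728]
orientation: [[0.983, -0.182, 0.001], [-0.182, -0.983, -0.0], [0.001, -0.0, -1.0]]
contact_force: [0.0, -0.3, 0.4]
width: 0.997
grasp_force: 0.0
```

Run:
```python
from h import *
import cv2
s=robot.grab_frame("side")[125:225,215:305]
cv2.imwrite("pics/p2.png",cv2.resize(s,None,fx=5,fy=5,interpolation=cv2.INTER_CUBIC)[:,:,::-1])
```

```text
(no output)
```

View pics/p2.png

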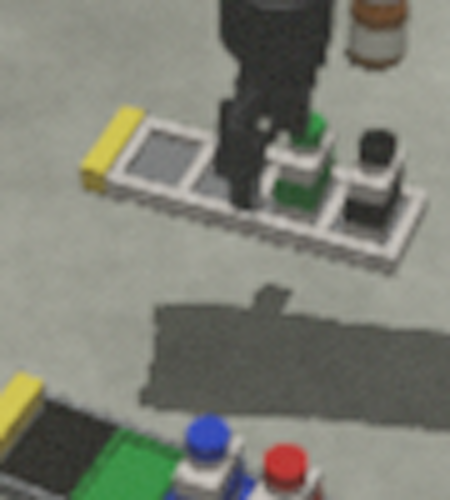

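Green at (305,165) and black at (375,180) stand upright in their bays, well centred. Next is blue.

Emit:
play_rows(
  targets=[
    [[0,0.928,0,0,0,0,0],[0,0.928,0,0,0,0,0],[0,0.928,0,0,0,0,0],[0,0.928,0,0,0,0,0],[0.02,0.928,0,0,0,0,0]],
  ],
)

```text
time_s: 14.75
position: [0.545, 0.1354, 0.1725]
orientation: [[0.983, -0.182, 0.001], [-0.182, -0.983, -0.0], [0.001, -0.0, -1.0]]
contact_force: [0.6, -0.9, 0.2]
width: 0.999
grasp_force: 0.0
```

Emit:
play_rows(
  targets=[
    [[0,0,-0.2,0,0,0,0],[0,0,-0.5,0,0,0,0],[0,0,-0.5,0,0,0,0],[0,0,-0.5,0,0,0,0],[0,0,-0.3,0,0,0,0]],
  ],
)

```text
time_s: 15.25
position: [0.5447, 0.1334, 0.0907]
orientation: [[0.983, -0.182, -0.001], [-0.182, -0.983, -0.0], [-0.001, 0.001, -1.0]]
contact_force: [0.4, -0.1, 0.2]
width: 1.003
grasp_force: 0.0
```

Emit:
play_rows(
  targets=[
    [[0,0,-0.4,0,0,0,0],[0,0,-0.4,0,0,0,0],[0,0,-0.19,0,0,0,0],[0,0,0,0,0,0,0],[0,0,0,0,0,0,1]],
  ],
)

```text
time_s: 15.75
position: [0.5454, 0.1341, 0.0526]
orientation: [[0.983, -0.182, 0.001], [-0.182, -0.983, 0.0], [0.001, -0.0, -1.0]]
contact_force: [-0.2, 0.6, -0.3]
width: 0.858
grasp_force: 0.0
```

Emit:
play_rows(
  targets=[
    [[0,0,0,0,0,0,1],[0,0,0,0,0,0,1],[0,0,0,0,0,0,1],[0,0,0,0,0,0,1],[0,0,0,0,0,0,1]],
  ],
)

```text
time_s: 16.25
position: [0.5456, 0.1343, 0.0529]
orientation: [[0.983, -0.181, 0.002], [-0.181, -0.983, 0.0], [0.001, -0.001, -1.0]]
contact_force: [-1.4, -0.6, 7.4]
width: 0.574
grasp_force: 62.1
```

Emit:
play_rows(
  targets=[
    [[0,0,0.2,0,0,0,1],[0,0,0.5,0,0,0,1],[0,0,0.8,0,0,0,1],[0,0,0.8,0,0,0,1],[0,0,0.5,0,0,0,1]],
  ],
)

```text
time_s: 16.75
position: [0.5456, 0.1344, 0.1669]
orientation: [[0.983, -0.181, 0.002], [-0.181, -0.983, 0.001], [0.002, -0.001, -1.0]]
contact_force: [-0.2, 0.5, -0.4]
width: 0.574
grasp_force: 62.2
```

Emit:
play_rows(
  targets=[
    [[0.15,-0.3,0,0,0,0.1,1],[0.3,-0.8,0,0,0,0.1,1],[0.3,-1,0,0,0,0,1],[0.3,-1,0,0,0,0,1],[0.2,-1,0,0,0,0,1]],
  ],
)

```text
time_s: 17.25
position: [0.5956, -0.0315, 0.1648]
orientation: [[0.986, -0.165, 0.001], [-0.165, -0.986, 0.0], [0.001, -0.0, -1.0]]
contact_force: [-0.1, 0.3, -1.4]
width: 0.579
grasp_force: 62.2
```

Emit:
play_rows(
  targets=[
    [[0.2,-1,0,0,0,0,1],[0,-1,0,0,0,0,1],[0,-1,0,0,0,0,1],[0,-1,0,0,0,0,1],[0,-0.35,0,0,0,0,1]],
  ],
)

```text
time_s: 17.75
position: [0.6022, -0.2089, 0.1645]
orientation: [[0.985, -0.17, 0.0], [-0.17, -0.985, -0.002], [0.0, 0.002, -1.0]]
contact_force: [-1.5, 0.2, -1.1]
width: 0.575
grasp_force: 62.3
```

Emit:
play_rows(
  targets=[
    [[0,-0.14,-0.3,0,0,0,1],[0,0,-0.6,0,0,0,1],[0,0,-0.7,0,0,0,1],[0,0,-0.4,0,0,0,1],[0,0,-0.2,0,0,0,1]],
  ],
)

```text
time_s: 18.25
position: [0.6024, -0.208, 0.0741]
orientation: [[0.986, -0.164, -0.002], [-0.164, -0.986, 0.001], [-0.002, -0.001, -1.0]]
contact_force: [0.6, 0.8, 0.1]
width: 0.577
grasp_force: 62.3
```

Emit:
play_rows(
  targets=[
    [[0,0,0,0,0,0,1],[0,0,-0.2,0,0,0,1],[0,0,-0.15,0,0,0,1],[0,0,-0.1,0,0,0,1],[0,0,0,0,0,0,1]],
  ],
)

```text
time_s: 18.75
position: [0.6029, -0.2095, 0.0575]
orientation: [[0.986, -0.166, -0.0], [-0.166, -0.986, 0.0], [-0.0, -0.0, -1.0]]
contact_force: [-0.3, -1.1, -0.8]
width: 0.576
grasp_force: 62.3
```

Emit:
play_rows(
  targets=[
    [[0,0,-0.1,0,0,0,1],[0,0,-0.06,0,0,0,1],[0,0,0,0,0,0,1],[0,0,0,0,0,0,0.35],[0,0,0,0,0,0,0.2]],
  ],
)

```text
time_s: 19.25
position: [0.6032, -0.2095, 0.0517]
orientation: [[0.986, -0.166, 0.0], [-0.166, -0.986, -0.0], [0.0, -0.0, -1.0]]
contact_force: [0.0, 0.2, -0.0]
width: 0.794
grasp_force: 0.0
```

Emit:
play_rows(
  targets=[
    [[0,0,0,0,0,0,0],[0,0,0,0,0,0,0],[0,0,0.3,0,0,0,0],[0,0,0.6,0,0,0,0],[0,0,0.8,0,0,0,0]],
  ],
)

```text
time_s: 19.75
position: [0.6024, -0.2093, 0.12]
orientation: [[0.986, -0.165, -0.002], [-0.165, -0.986, 0.001], [-0.002, -0.0, -1.0]]
contact_force: [0.4, 1.0, 0.0]
width: 0.997
grasp_force: 0.0
```

Emit:
play_rows(
  targets=[
    [[0,0,0.8,0,0,0,0],[-0.308,0.987,0.5,0,0,-0.245,0],[-0.308,0.987,0,0,0,-0.245,0],[-0.308,0.987,0,0,0,-0.245,0],[-0.308,0.987,0,0,0,-0.245,0]],
  ],
)

```text
time_s: 20.25
position: [0.5533, -0.0502, 0.1728]
orientation: [[0.97, -0.243, 0.001], [-0.243, -0.97, -0.0], [0.001, -0.0, -1.0]]
contact_force: [1.6, 1.0, -0.3]
width: 1.003
grasp_force: 0.0
```

Emit:
play_rows(
  targets=[
    [[-0.308,0.987,0,0,0,-0.245,0],[-0.308,0.987,0,0,0,-0.245,0],[-0.308,0.987,0,0,0,-0.245,0],[-0.308,0.987,0,0,0,-0.245,0],[-0.308,0.987,0,0,0,-0.245,0]],
  ],
)

```text
time_s: 20.75
position: [0.4916, 0.1473, 0.1726]
orientation: [[0.942, -0.337, 0.001], [-0.337, -0.942, 0.0], [0.001, -0.001, -1.0]]
contact_force: [1.2, 0.8, -0.7]
width: 1.003
grasp_force: 0.0
```

Emit:
play_rows(
  targets=[
    [[0,0,-0.2,0,0,0,0],[0,0,-0.5,0,0,0,0],[0,0,-0.5,0,0,0,0],[0,0,-0.5,0,0,0,0],[0,0,-0.3,0,0,0,0]],
  ],
)

```text
time_s: 21.25
position: [0.492, 0.1454, 0.0908]
orientation: [[0.942, -0.336, -0.0], [-0.336, -0.942, -0.0], [-0.0, 0.001, -1.0]]
contact_force: [-0.3, 0.1, 0.2]
width: 0.998
grasp_force: 0.0
```

Emit:
play_rows(
  targets=[
    [[0,0,-0.4,0,0,0,0],[0,0,-0.4,0,0,0,0],[0,0,-0.19,0,0,0,0],[0,0,0,0,0,0,0],[0,0,0,0,0,0,1]],
  ],
)

```text
time_s: 21.75
position: [0.4925, 0.1459, 0.0525]
orientation: [[0.942, -0.336, 0.001], [-0.336, -0.942, 0.0], [0.0, -0.0, -1.0]]
contact_force: [0.3, 0.4, 1.4]
width: 0.852
grasp_force: 0.0
```

Emit:
play_rows(
  targets=[
    [[0,0,0,0,0,0,1],[0,0,0,0,0,0,1],[0,0,0,0,0,0,1],[0,0,0,0,0,0,1],[0,0,0,0,0,0,1]],
  ],
)

```text
time_s: 22.25
position: [0.4928, 0.146, 0.053]
orientation: [[0.942, -0.336, 0.002], [-0.336, -0.942, 0.0], [0.001, -0.001, -1.0]]
contact_force: [-1.8, -0.9, 11.0]
width: 0.582
grasp_force: 60.3
```

Emit:
play_rows(
  targets=[
    [[0,0,0.2,0,0,0,1],[0,0,0.5,0,0,0,1],[0,0,0.8,0,0,0,1],[0,0,0.8,0,0,0,1],[0,0,0.5,0,0,0,1]],
  ],
)

```text
time_s: 22.75
position: [0.4926, 0.1461, 0.1668]
orientation: [[0.942, -0.336, 0.002], [-0.336, -0.942, 0.001], [0.002, -0.001, -1.0]]
contact_force: [0.7, 0.3, -3.2]
width: 0.581
grasp_force: 61.9
```

Emit:
play_rows(
  targets=[
    [[0.2,-0.4,0,0,0,0.24,1],[0.45,-0.9,0,0,0,0.24,1],[0.45,-0.95,0,0,0,0.24,1],[0.45,-0.95,0,0,0,0.24,1],[0.45,-0.95,0,0,0,0.24,1]],
  ],
)

```text
time_s: 23.25
position: [0.5726, -0.0218, 0.1647]
orientation: [[0.97, -0.243, 0.001], [-0.243, -0.97, 0.0], [0.001, -0.0, -1.0]]
contact_force: [0.9, 0.5, -0.5]
width: 0.583
grasp_force: 61.8
```

Emit:
play_rows(
  targets=[
    [[0.45,-0.95,0,0,0,0.2,1],[0.45,-0.95,0,0,0,0.2,1],[0.45,-0.95,0,0,0,0.2,1],[0.45,-0.95,0,0,0,0.2,1],[0.3,-0.7,0,0,0,0.2,1]],
  ],
)

```text
time_s: 23.75
position: [0.6566, -0.2032, 0.1645]
orientation: [[0.986, -0.167, 0.0], [-0.167, -0.986, -0.0], [0.0, 0.0, -1.0]]
contact_force: [0.2, 0.3, -2.3]
width: 0.579
grasp_force: 61.7
```

Emit:
play_rows(
  targets=[
    [[0.15,-0.35,0,0,0,0,1],[0,-0.14,-0.4,0,0,0,1],[0,0,-0.8,0,0,0,1],[0,0,-0.7,0,0,0,1],[0,0,-0.3,0,0,0,1]],
  ],
)

```text
time_s: 24.25
position: [0.6601, -0.2177, 0.0725]
orientation: [[0.986, -0.165, -0.004], [-0.165, -0.986, 0.002], [-0.004, -0.001, -1.0]]
contact_force: [-0.3, 1.1, -2.7]
width: 0.582
grasp_force: 61.9
```

Emit:
play_rows(
  targets=[
    [[0,0,0,0,0,0,1],[0,0,-0.2,0,0,0,1],[0,0,-0.15,0,0,0,1],[0,0,-0.1,0,0,0,1],[0,0,0,0,0,0,1]],
  ],
)

```text
time_s: 24.75
position: [0.6621, -0.2198, 0.0577]
orientation: [[0.986, -0.166, -0.0], [-0.166, -0.986, 0.0], [-0.0, -0.0, -1.0]]
contact_force: [-0.6, -0.1, -2.1]
width: 0.581
grasp_force: 61.9
```

Emit:
play_rows(
  targets=[
    [[0,0,-0.1,0,0,0,1],[0,0,-0.06,0,0,0,1],[0,0,0,0,0,0,1],[0,0,0,0,0,0,0.35],[0,0,0,0,0,0,0.2]],
  ],
)

```text
time_s: 25.25
position: [0.6624, -0.2199, 0.0518]
orientation: [[0.986, -0.166, 0.0], [-0.166, -0.986, -0.0], [0.0, 0.0, -1.0]]
contact_force: [0.1, -0.2, -0.4]
width: 0.789
grasp_force: 0.0
```

Emit:
play_rows(
  targets=[
    [[0,0,0,0,0,0,0],[0,0,0,0,0,0,0],[0,0,0.3,0,0,0,0],[0,0,0.6,0,0,0,0],[0,0,0.8,0,0,0,0]],
  ],
)

```text
time_s: 25.75
position: [0.6615, -0.2196, 0.1199]
orientation: [[0.986, -0.166, -0.002], [-0.166, -0.986, 0.001], [-0.002, -0.0, -1.0]]
contact_force: [0.7, -0.3, -0.2]
width: 1.002
grasp_force: 0.0
```

Emit:
play_rows(
  targets=[
    [[0,0,0.8,0,0,0,0],[0,0.9,0.6,0,0,0,0],[0,0.9,0.5,0,0,0,0],[0,0.9,0,0,0,0,0],[0,0.9,0,0,0,0,0]],
  ],
)

```text
time_s: 26.25
position: [0.6624, -0.0744, 0.1976]
orientation: [[0.986, -0.166, 0.002], [-0.166, -0.986, -0.0], [0.002, -0.0, -1.0]]
contact_force: [-0.3, 0.9, -0.1]
width: 1.001
grasp_force: 0.0
```

Emit:
play_rows(
  targets=[
    [[0,0.9,0,0,0,0,0],[0,0.9,0,0,0,0,0],[0,0.9,0,0,0,0,0],[0,0.9,0,0,0,0,0],[0,0.9,0,0,0,0,0]],
  ],
)

```text
time_s: 26.75
position: [0.6621, 0.1057, 0.1967]
orientation: [[0.986, -0.166, 0.001], [-0.166, -0.986, 0.0], [0.001, -0.0, -1.0]]
contact_force: [0.1, 0.1, -0.5]
width: 1.003
grasp_force: 0.0
```

Run:
```python
from h import *
import cv2
t=robot.grab_frame("top");s=robot.grab_frame("side")
a=cv2.resize(t[140:250,275:355],(400,550),interpolation=cv2.INTER_CUBIC);b=cv2.resize(s[115:225,225:305],(400,550),interpolation=cv2.INTER_CUBIC)
cv2.imwrite("pics/p3.png",cv2.hconcat([a,b])[:,:,::-1])
```

```text
(no output)
```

View pics/p3.png

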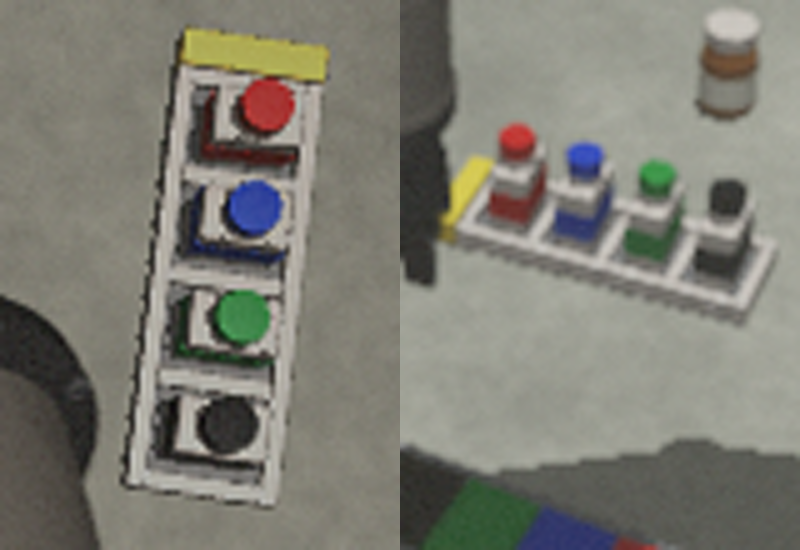

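From the yellow end, the carrier now holds red (268,105), blue (255,208), green (243,318) and black (229,425). All four are upright, square and inside their bays, so I'm handing in.

```bash
python3 -c "
from plant import robot
print(robot.sign_off())"
```

```text
the job is handed in; nothing more can be done
None
```

I moved all four bottles to the carrier in reverse order (red, blue, green, black from its yellow end), left the jar and timer alone, and handed the job in at about 27 s. The last pictures showed every bottle upright and square in its own bay.

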